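# Turn the drying tile with the spatula

### The job

Take the cranked spatula from its rest, slide its blade along the floor of the grey bay under the drying tile, and roll it to turn the tile over, towards the robot, so that it lies blue face up in the green front bay of the board (it may overhang the step a little). The floor's height is not known, so feel for it and keep a light touch, under 5 N; do not push hard on the tile, keep the gripper off it, and leave the other things on the bench alone. Then lay the spatula back on its rest.

Things in the scene. Friction and masses are not known exactly. Their poses are not given: they have to be found in the camera images.
- board: Fixed two-level turning board, x -98 to 108 mm, y -60 to 85 mm. Origin on the bench under the middle of the step; x points to the far side, y along the step, z up. Green upper bay at x -92 to 0 mm, floor 27 mm above the bench, front lip 4 mm higher at x -98 to -92 mm. Grey lower bay at x 0 to 100 mm: black ledges hold the tile 18 mm above the bench, over a lower grey floor.
- grey_bay (a point): Board's point x = 68, y = 0 mm, at ledge height, 18 mm above the bench; axes as the board's. Ledges 13 mm wide along the step, 11 mm along the fence; else the grey floor, which is set 2.5 to 12.5 mm lower than this point, differently each time. From here: fence face (end, -y) at y = -43.5, 13 mm up; far lip at x = 32 to 40, 3 mm up; +y end open (floor to y = 85): the blade goes in there towards -y.
- tile_center (a point): Centre of the loose drying tile, 80 x 80 x 6 mm, about 0.12 kg, grooved, white on its +z face, blue on its -z face. It starts white face up on the two ledges, parallel to the board, by the step and up to 8 mm from the fence; the rest of it overhangs the grey floor. Tipped up by its far half, it pivots on its near edge against the step. x, y along its sides, z out of the white face.
- spatula_grip (a point): Middle of the spatula's handle, a bar 115 mm long (x), 18 mm wide (y), 20 mm high (z): grasp here. x points to the blade's tip, z up out of the blade's top face. 0.14 kg, balance point about 45 mm ahead. The blade lies parallel to the handle, its underside 40 mm below this point. Pressing on the blade can make the handle pivot a little between the fingers.
- spatula_tip (a point): Middle of the blade's tip edge, on its underside, 150 mm ahead of spatula_grip and 40 mm below it; same axes. The blade is a flat steel sheet 75 mm long, 44 mm wide, 2 mm thick; a thin neck, 8 mm high, sits on its last 7 mm and cranks up from the heel, 75 mm ahead of spatula_grip, to the handle; so at most 68 mm of blade go under the tile.
- rest_grip (a point): Where spatula_grip lies when the spatula is home in its fixed aluminium rest, 56 mm above the bench; x as the spatula's x when home. Saddle under the handle's rear, centred 45 mm behind this point, 24 mm between its cheeks, which rise 12 mm above the handle's underside. The blade lies on a rubber pad, 16 mm above the bench, 100 to 130 mm ahead of this point.
- tube_rack: Orange rack with small tubes, 62 x 200 x 44 mm, a bystander; origin under its middle.
- reagent_bottle: Small bottle with red cap, 46 x 46 x 88 mm, a bystander; origin under its middle.
- petri_dish: Round lidded dish, 91 mm across, 15 mm high, a bystander; origin under its middle.
- timer: White bench timer, 62 x 66 x 19 mm, a bystander; origin under its middle.

How it is judged:
On the way, in this order (a step that is already met when the one before it is completed fails the run):
1. the blade slides under the tile in light contact with the bay floor (0.2 to 5 N): its tip 10 to 55 mm in from the tile's open edge (y of spatula_tip in the frame of tile_center between -0.015 and 0.03 m and x of spatula_tip in the frame of tile_center between -0.035 and 0.045 m and z of spatula_tip in the frame of tile_center below -0.004 m and angle between tile_center's own z axis and vertical below 0.25 rad and contact force between spatula and board above 0.2 N), for 0.4 s.
2. the tile is tipped up on the spatula by more than 0.6 rad (angle between tile_center's own z axis and vertical between 0.6 and 1.6 rad and contact force between spatula and tile above 0.05 N), for 0.02 s.
At the end, for the whole second after the job is handed in: The tile lies flat (within 0.08 rad) blue face up in the green bay, its centre 15 to 60 mm in front of the step and -35 to +60 mm along it, at rest; the spatula lies level in its rest, blade on the pad, its handle's middle within 15 mm of its home point and its direction within 0.12 rad (angle between tile_center's own z axis and vertical above 3.06 rad and x of tile_center in the frame of board between -0.06 and -0.015 m and y of tile_center in the frame of board between -0.035 and 0.06 m and linear speed of each of tile, spatula below 0.02 m/s and horizontal distance between spatula_grip and rest_grip below 0.015 m and distance between spatula_grip and rest_grip below 0.017 m and angle between the x axis of spatula_grip and the x axis of rest_grip, either way round below 0.12 rad and angle between the z axis of spatula_grip and the z axis of rest_grip, either way round below 0.12 rad and x of spatula_tip in the frame of rest_grip above 0.1 m and angle between spatula_grip's own z axis and vertical below 0.15 rad); the robot touches nothing.
It fails at once if the gripper or arm touches the tile (contact force between any of the fingers, the arm and tile above 0.5 N).
It fails at once if the spatula is pressed on the board with more than 5 N (contact force between spatula and board above 5 N).
It fails at once if the spatula is pressed on the tile with more than 12 N (contact force between spatula and tile above 12 N).
It fails at once if the tile is carried up or thrown: its centre rises above 0.13 m (height (world z) of tile_center above 0.13 m).
It fails at once if a bystander is moved more than 15 mm (distance of any of tube_rack, reagent_bottle, petri_dish, timer from where it was at the start of the episode above 0.015 m).
It also fails if it takes over 53 s, if anything falls off the work surface, if the arm or the gripper's body presses on something with over 40 N, if the wrist force passes 120 N, or if a joint passes its speed limit or range.

### The arm

A 6-joint arm with a two-finger parallel gripper is mounted at the origin on a cart in front of the work surface, level with it; the furniture and walls round the work are solid. World frame = base frame: x ahead of the robot, y to its left, z up, the work surface at z = 0. Lengths are in m, angles in rad, forces in N, time in s.
With the tool pointing down it reaches from about 0.25 to 0.775 m from the base axis. Payload 4 kg.
Tool frame: the origin (TCP) lies midway between the tips of the shut fingers; the grasp point (between the pads) lies 19 mm behind it (robot.tcp_to_grasp is the distance from the TCP to the grasp point, in m); z points along the fingers, y is the line along which they close (so a half turn about z gives the same grasp; the last joint's range is limited). The gripper opens to 94 mm and grips with 3 to 60 N. Pads are 16 mm wide; open, the fingers measure 119 mm over their backs; the gripper's body (75 mm by 177 mm) begins 78 mm behind the grasp point.
Start: joints at [-1.287, 0.087, 1.371, -0, 1.684, -0.103], TCP at [0.207, -0.509, 0.206] pointing down, gripper open.
Joint ranges: [-3.1, 3.1], [-0.76, 2.03], [0.27, 2.55], [-1.08, 4.22], [0.17, 2.65], [-2.57, 2.57]. Speed limits (rad/s): [2.79, 2.79, 3.14, 3.14, 3.14, 3.14].

### API

Orientations are given as [roll, pitch, yaw] about the fixed x, y, z axes, in that order (R = Rz(yaw) Ry(pitch) Rx(roll)).
In Python, from bench import robot, viewer gives the robot as it stands. The module is installed in compiled form; this text tells all that it offers.
- The arm moves only by the shell command python3 -m handwheel 'ROWS' [OPENING]. ROWS is JSON, a list of rows, each a list of 6 numbers: the shift along the tool's x, y, z in units of 0.2 m (1.0 is 0.2 m), then the turn, a rotation vector about the tool's x, y, z in units of 30 degrees (1.0 is 30 degrees). In form: [[x, y, z, wx, wy, wz], ...]. A call has 1 to 10 rows; each row is the pose to reach, as a shift and turn from the pose commanded when the call began, along the tool's axes at that moment; what a row does not reach only later rows make up. A row lasts 1/12 s, in which the tool goes at most 41.7 mm and 7.16 degrees, less where a joint would pass 70% of its speed; a pose out of reach is approached as far as the arm can. A call with a number of a shift or a turn outside -1 to 1 is refused whole. A call with a gripper value outside its range is refused whole. OPENING is the gripper's target within -1 to 1 (shut at 1, half-way at 0, fully open at -1), set as the call begins (- or left out, the last holds). The fingers move at their own pace and stop on an object; the grip force is fixed at half the most. Time passes only in rows, so rows that repeat a pose let the fingers close. It gives the time, the measured TCP pose, the force, the opening and the grip force at its end, in the units of the state.
- robot.get_obs(): the state, without advancing time (a new reading comes with each control period).
- viewer.snapshot(name): name is "scene" or "top" or "wrist"; returns the picture (420x560x3 uint8, red, green, blue); there is no depth.
- viewer.calibration(name): a dict with "fx", "fy", "cx", "cy" (pixels), "R" (3x3) and "t" (3): a world point X has camera coordinates R X + t. Camera axes: x right, y down, z forward; pixel columns grow to the right and rows downward; lengths in m; the calibration is good to about 2 mm. A picture is of the moment at which its call begins: read the wrist's pose just before it. calibration takes no time and is no camera call; for the wrist camera it gives the pose at the moment of the call.
- robot.close_job(): hands the job in; it is judged then, once.
The state is a dict: "time": time; "joint_positions": joint angles; "qvel": joint speeds; "joint_torque": joint torques, N m; "tool_pos": TCP position; "ee_rot": TCP orientation; "wrist_force": force on the tool from outside, world axes, zero at the start; "wrist_torque": the same for the moment, N m; "width": finger opening in m; "finger_force": force on a finger pad.
Only numpy, scipy, OpenCV 4.12 (cv2) and the standard library are available. Lean on these libraries where they do the work, as an engineer would, in place of code of your own. Each camera call takes 0.05 s, during which the arm holds its last target. There are 200 camera calls.

## Working session

There is one attempt and no reset: what is moved stays moved. The work goes in short steps, Python scripts to look and compute and a shell command to move; the robot and the scene stay as the last step left them, time stands still between calls to the robot, and variables do not carry over. Pictures are saved under pics/ and viewed, at most 10 in all, crops included, and the job is handed in when it is done.

```bash
mkdir -p pics; ls; python3 - <<'E'
from bench import robot, viewer
import cv2,numpy as np
for n in ["scene","top"]:
    c=viewer.calibration(n); im=viewer.snapshot(n)
    cv2.imwrite(f"pics/{n}0.png",cv2.cvtColor(im,cv2.COLOR_RGB2BGR))
    print(n,{k:np.round(v,4).tolist() for k,v in c.items()})
print(robot.get_obs())
E
```

```text
pics
scene {'fx': 397.9964, 'fy': 397.9964, 'cx': 282.1234, 'cy': 202.7322, 'R': [[-0.8425, -0.5386, -0.0097], [-0.3828, 0.6113, -0.6927], [0.379, -0.5799, -0.7212]], 't': [0.5402, 0.2146, 0.973]}
top {'fx': 499.5446, 'fy': 499.5446, 'cx': 282.7281, 'cy': 203.2981, 'R': [[-0.0237, -0.9997, -0.0059], [-0.993, 0.0242, -0.1158], [0.1159, 0.0032, -0.9933]], 't': [0.0866, 0.5906, 1.4088]}
{'time': 0.1, 'joint_positions': array([-1.28713418e+00,  8.79000430e-02,  1.37209843e+00,  9.13011749e-06,
        1.68362922e+00, -1.03112798e-01]), 'qvel': array([ 0.0011533 , -0.00147066, -0.00462816,  0.00101655, -0.00122708,
        0.00144839]), 'joint_torque': array([ 2.00575014e-03, -3.41251123e+01, -3.03302765e+01,  7.19798729e-02,
        3.04017914e-02, -1.07163826e-04]), 'tool_pos': array([ 0.20731223, -0.50888818,  0.20441327]), 'ee_rot': array([-3.13956935e+00, -2.18493047e-04,  3.86775742e-01]), 'wrist_force': array([0.44718927, 0.48817065, 0.43750638]), 'wrist_torque': array([-0.01744179,  0.004962  ,  0.05204231]), 'finger_force': 0.0, 'width': 0.09384282974708445}
```

View pics/top0.png

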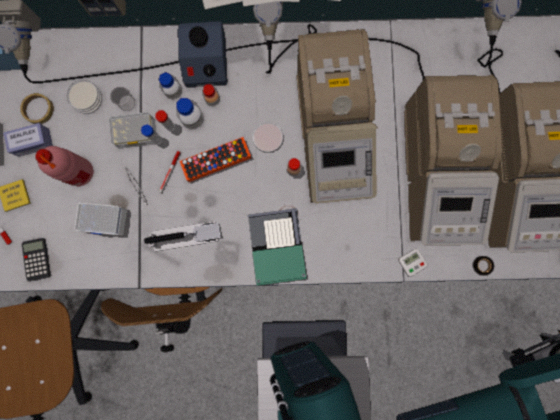

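View pics/scene0.png

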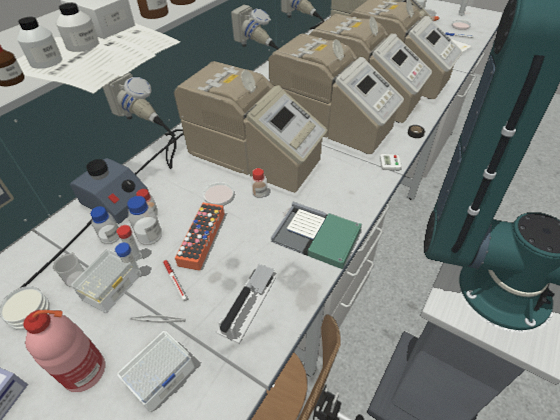

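The top view shows the board, with its green bay around (279,262) and the tile around (282,233). The spatula lies with its handle around (165,238) and its blade around (208,232), tip towards the board.

```bash
cat > h.py <<'E'
import numpy as np, cv2
from bench import robot, viewer
from scipy.spatial.transform import Rotation as Ro
def ray(c,uv,z):
    uv=np.atleast_2d(np.asarray(uv,float)); R=np.array(c["R"]);t=np.array(c["t"])
    d=np.c_[(uv[:,0]-c["cx"])/c["fx"],(uv[:,1]-c["cy"])/c["fy"],np.ones(len(uv))]@R
    o=-R.T@t
    return o+d*((z-o[2])/d[:,2])[:,None]
def proj(c,X):
    p=np.atleast_2d(X)@np.array(c["R"]).T+np.array(c["t"])
    return np.c_[p[:,0]/p[:,2]*c["fx"]+c["cx"],p[:,1]/p[:,2]*c["fy"]+c["cy"]]
def blob(m,box=None):
    m=m.astype(np.uint8)
    if box: k=np.zeros_like(m);x0,y0,x1,y1=box;k[y0:y1,x0:x1]=1;m=m*k
    cs,_=cv2.findContours(m,cv2.RETR_EXTERNAL,cv2.CHAIN_APPROX_NONE)
    return max(cs,key=cv2.contourArea)[:,0,:].astype(np.float32)
def rect(c,cont,z):
    P=ray(c,cont,z)[:,:2]*1000
    (cx,cy),(w,h),a=cv2.minAreaRect(P.astype(np.float32))
    return np.round([cx,cy,w,h,a],1)
def tcp():
    o=robot.get_obs(); return o["tool_pos"],Ro.from_euler("xyz",o["ee_rot"]),o
def delta(p,rot):  # from current measured pose to target pose, in move units
    q,r,_=tcp()
    return np.round(r.inv().apply(np.asarray(p)-q)/0.2,3),np.round((r.inv()*rot).as_rotvec(degrees=True)/30,3)
def save(im,n): cv2.imwrite("pics/"+n,cv2.cvtColor(im,cv2.COLOR_RGB2BGR))
E
python3 - <<'E'
from h import *
c=viewer.calibration("top"); im=viewer.snapshot("top").astype(int)
r,g,b=im[...,0],im[...,1],im[...,2]
print("green",rect(c,blob((g>r+25)&(g>b+5),(240,200,320,290)),.029))
print("tile",rect(c,blob((r>190)&(g>180),(255,212,300,255)),.024))
print("handle",rect(c,blob((r<70)&(g<70)&(b<70),(140,215,195,255)),.066))
print("rest pts",ray(c,[[165,238],[190,235],[210,232],[220,231]],.03).round(3))
E
```

```text
green [417.4  87.4  98.3 142.4   6.3]
tile [508.3  85.9  78.2  78.1   5.6]
handle [495.6 407.4  26.2 112.6   6.4]
rest pts [[0.501 0.414 0.03 ]
 [0.508 0.342 0.03 ]
 [0.515 0.284 0.03 ]
 [0.517 0.255 0.03 ]]
```

```bash
R='python3 -m handwheel'
$R '[[1,-1,-0.2,0,0,-1],[1,-1,-0.2,0,0,-1],[1,-1,-0.2,0,0,-1],[1,-1,-0.2,0,0,-1],[1,-1,-0.2,0,0,-1],[1,-1,-0.2,0,0,-1],[1,-1,-0.2,0,0,-1],[1,-1,-0.2,0,0,-1]]' -1
$R '[[1,-0.6,0,0,0,-1],[1,-0.6,0,0,0,-1],[1,-0.6,0,0,0,-1],[1,-0.6,0,0,0,-1],[1,-0.6,0,0,0,-1],[1,-0.6,0,0,0,-1],[1,-0.6,0,0,0,-1]]'
$R '[[1,0.3,0,0,0,-0.467],[1,0.3,0,0,0,-0.467],[1,0.3,0,0,0,-0.467],[1,0.3,0,0,0,-0.467],[1,0.3,0,0,0,-0.467],[1,0.3,0,0,0,-0.467],[1,0.3,0,0,0,-0.467]]'
python3 - <<'E'
from h import *
c=viewer.calibration("wrist"); im=viewer.snapshot("wrist"); save(im,"w1.png")
p,r,o=tcp(); print(p,o["ee_rot"],o["time"],o["joint_positions"])
print(-np.array(c["R"]).T@c["t"], np.array(c["R"]).round(3).tolist())
print(proj(c,[[.4956,.407,.066],[.467,.08,.027],[.508,.086,.024]]).round())
E
```

```text
time: 0.82
tool_pos: [0.3193, -0.2441, 0.2471]
ee_rot: [3.139, -0.002, 0.918]
wrist_force: [-0.8, -0.7, -0.1]
width: 0.0936
finger_force: 0.0
time: 1.4
tool_pos: [0.3452, -0.0137, 0.2454]
ee_rot: [3.141, -0.002, 1.441]
wrist_force: [0.6, -2.0, -0.1]
width: 0.0943
finger_force: 0.0
time: 1.98
tool_pos: [0.4324, 0.1729, 0.2439]
ee_rot: [-3.138, 0.002, 1.681]
wrist_force: [-0.4, 0.2, 1.0]
width: 0.0939
finger_force: 0.0
[0.43211772 0.17183669 0.24447475] [-3.13923326e+00  1.57611993e-03  1.67862883e+00] 2.0333 [ 2.57390933e-01 -1.05546617e-01  1.48535611e+00 -1.22993504e-03
  1.76435092e+00  1.49325263e-01]
[0.42649234 0.2419189  0.42297002] [[0.994, 0.11, -0.002], [0.107, -0.964, 0.242], [0.025, -0.241, -0.97]]
[[373. -55.]
 [295. 261.]
 [328. 259.]]
```

View pics/w1.png

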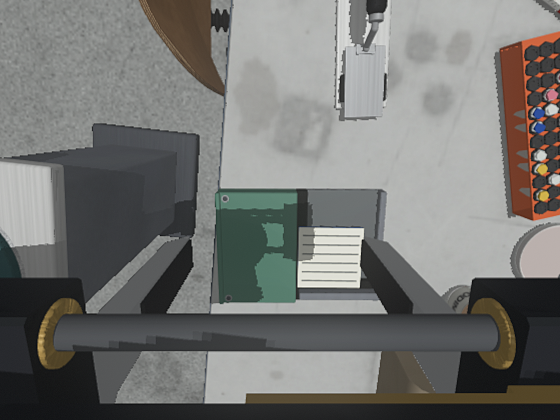

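The wrist view shows the green bay spanning columns 216–297 and the tile spanning (299–362, 227–288). The grey floor is open above the tile, at rows 190–227. The blade tip is at about (363,118).

```bash
python3 - <<'E'
from h import *
c=viewer.calibration("wrist"); im=viewer.snapshot("wrist").astype(int)
r,g,b=im[...,0],im[...,1],im[...,2]
gb=blob((g>r+20)&(g>b+5),(205,180,310,310)); print("green",rect(c,gb,.028),gb.min(0),gb.max(0))
tb=blob((r>170)&(g>170)&(b>150),(296,215,366,292)); print("tile",rect(c,tb,.024),tb.min(0),tb.max(0))
bl=((r>140)&(r<190))
for row in (60,80,100): print(row,im[row,330:395,0].tolist())
print(im[105:125,363,0].tolist())
for row in (200,210): print(row,im[row,285:392:1,0].tolist())
print("benchedge",ray(c,[[232,40],[206,400]],0).round(3))
# green far edge / near edge lines
for row in (200,230,280): 
    xs=np.where(((g>r+20)&(g>b+5))[row,205:310])[0]+205; print(row,xs.min(),xs.max(),ray(c,[[xs.min()-.5,row],[xs.max()+.5,row]],.027).round(4).tolist())
E
```

```text
green [417.9  91.6  97.4 145.8   6.2] [215. 189.] [297. 301.]
tile [510.2  87.7  79.5  77.4   6.2] [298. 227.] [363. 285.]
60 [180, 179, 180, 184, 165, 96, 152, 207, 223, 207, 200, 189, 177, 107, 110, 139, 197, 183, 182, 181, 183, 186, 186, 182, 182, 183, 185, 185, 179, 180, 180, 178, 179, 183, 182, 178, 178, 180, 174, 174, 178, 180, 177, 174, 170, 172, 177, 177, 172, 175, 182, 177, 175, 176, 185, 208, 207, 193, 158, 160, 159, 159, 159, 163, 165]
80 [179, 179, 181, 185, 165, 102, 169, 220, 228, 189, 36, 54, 56, 49, 107, 188, 185, 179, 181, 178, 182, 185, 182, 179, 179, 179, 183, 178, 178, 178, 175, 176, 179, 179, 177, 176, 177, 175, 171, 174, 178, 175, 173, 169, 169, 174, 176, 171, 170, 178, 176, 175, 182, 167, 46, 49, 111, 178, 156, 155, 153, 153, 151, 151, 150]
100 [174, 175, 174, 178, 159, 106, 189, 211, 104, 90, 44, 45, 46, 41, 114, 195, 179, 178, 177, 177, 180, 181, 179, 177, 174, 177, 179, 175, 174, 173, 172, 176, 178, 176, 176, 174, 176, 169, 171, 176, 175, 172, 169, 167, 173, 175, 170, 168, 173, 174, 171, 173, 178, 173, 197, 204, 173, 179, 178, 177, 177, 177, 176, 177, 177]
[
[... 665 characters left out ...]
0, 43, 43, 45, 44, 45, 43, 45, 45, 44, 51, 72, 68, 66, 64, 79, 112, 109, 108, 109, 108, 108, 108, 108, 109, 109, 109, 109, 108, 109, 108, 108, 108, 109, 109, 108, 109, 109, 109, 110, 109, 109, 109, 109, 110, 109, 110, 110, 109, 108, 108, 109, 109, 108, 108, 109, 109, 108, 109, 108, 108, 108, 109, 109, 110, 109, 110, 108, 109, 109, 109, 108, 108, 109, 108, 108, 109, 110, 112, 103, 66, 69, 85, 118, 128, 124, 123, 120, 143, 185, 180, 177, 180, 180, 178]
benchedge [[ 0.366  0.327  0.   ]
 [ 0.365 -0.167  0.   ]]
200 215 297 [[0.3623, 0.1453, 0.027], [0.4606, 0.156, 0.027]]
230 217 294 [[0.3671, 0.1082, 0.027], [0.4615, 0.1185, 0.027]]
280 219 295 [[0.374, 0.0424, 0.027], [0.4708, 0.0529, 0.027]]
```

```bash
python3 - <<'E'
from h import *
c=viewer.calibration("wrist")
T=ray(c,[[364,115],[344,100],[384,100],[344.2,80],[383.8,80]],.018); print(T.round(4))
d=np.array([np.sin(np.radians(6.2)),-np.cos(np.radians(6.2)),0]); g=T[0]-.150*d; print("grip",g)
print(delta([g[0],g[1],.15],Ro.from_euler("xyz",[np.pi,0,np.radians(96.2)])))
E
```

```text
[[0.5253 0.2608 0.018 ]
 [0.4999 0.2746 0.018 ]
 [0.5451 0.2794 0.018 ]
 [0.4969 0.2958 0.018 ]
 [0.541  0.3005 0.018 ]]
grip [0.50910108 0.40989317 0.018     ]
(array([1.146, 0.511, 0.473]), array([-0.002,  0.002, -0.003]))
```

```bash
R='python3 -m handwheel'
$R '[[1,0.45,0.1,0,0,0],[1,0.45,0.1,0,0,0],[1,0.45,0.1,0,0,0],[1,0.45,0.1,0,0,0],[1,0.45,0.1,0,0,0],[1,0.45,0.1,0,0,0],[1,0.45,0.1,0,0,0]]'
python3 - <<'E'
from h import *
c=viewer.calibration("wrist"); im=viewer.snapshot("wrist"); save(im,"w2.png")
p,r,o=tcp(); print(p,o["ee_rot"],o["time"])
g=cv2.cvtColor(im,cv2.COLOR_RGB2GRAY).astype(int)
for row in (60,100,140,180,200,220): print(row,g[row,200:360:2].tolist())
E
```

```text
time: 2.67
tool_pos: [0.5007, 0.3814, 0.2237]
ee_rot: [-3.14, 0.001, 1.679]
wrist_force: [-0.7, -0.4, 0.5]
width: 0.0942
finger_force: 0.0
[0.50054581 0.37988659 0.22478884] [-3.14048394e+00  1.57139912e-03  1.67734920e+00] 2.7167
60 [179, 179, 178, 179, 179, 178, 177, 178, 179, 179, 177, 177, 178, 179, 179, 177, 176, 174, 173, 173, 172, 173, 174, 174, 176, 177, 178, 177, 174, 167, 175, 179, 178, 179, 179, 177, 176, 178, 178, 177, 176, 177, 177, 177, 176, 175, 176, 176, 177, 176, 174, 174, 175, 175, 175, 177, 179, 179, 178, 178, 177, 179, 179, 179, 178, 177, 173, 173, 173, 174, 168, 163, 166, 142, 126, 99, 106, 106, 103, 103]
100 [181, 181, 182, 182, 182, 183, 183, 181, 181, 180, 181, 181, 183, 181, 182, 181, 180, 180, 179, 180, 181, 180, 179, 179, 180, 181, 178, 174, 169, 162, 157, 155, 151, 151, 157, 163, 168, 171, 175, 178, 179, 180, 180, 178, 178, 177, 176, 175, 175, 175, 175, 173, 173, 171, 171, 169, 169, 171, 171, 173, 175, 175, 174, 173, 173, 174, 175, 177, 175, 175, 178, 175, 174, 173, 172, 171, 175, 175, 175, 176]
140 [183, 183, 184, 183, 183, 182, 181, 181, 180, 181, 181, 1
[... 824 characters left out ...]
, 178, 178, 177, 177, 179, 180, 180, 181, 182, 185, 133, 204, 196, 195, 204, 205, 102, 119, 109, 47, 52, 52, 52, 54, 53, 50, 43, 153, 203, 192, 199, 203, 199, 203, 197, 156, 183, 182, 182, 182, 181, 182, 181, 180, 179, 176, 173, 175, 179, 177, 177, 178, 177, 178, 179, 181, 179, 179, 178, 181, 181, 182]
220 [107, 106, 107, 107, 107, 107, 107, 105, 104, 105, 104, 106, 107, 106, 107, 106, 107, 107, 107, 108, 108, 107, 107, 108, 108, 108, 108, 109, 106, 118, 110, 114, 115, 116, 110, 116, 117, 110, 89, 86, 88, 96, 92, 87, 90, 117, 114, 109, 113, 116, 114, 115, 113, 104, 106, 105, 98, 183, 178, 179, 175, 163, 155, 151, 150, 150, 153, 154, 153, 154, 154, 156, 157, 155, 153, 156, 162, 168, 171, 171]
```

View pics/w2.png

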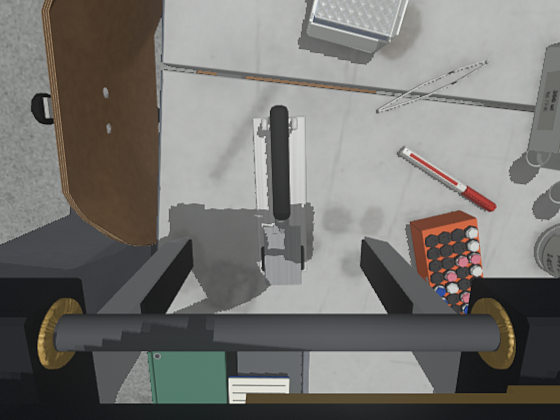

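The handle is dark and runs from (279,105) to (281,219). It is tilted slightly against the image columns, so the spatula's yaw is a bit more than the tool's. I'll fit it.

```bash
python3 - <<'E'
from h import *
c=viewer.calibration("wrist"); im=viewer.snapshot("wrist"); g=cv2.cvtColor(im,cv2.COLOR_RGB2GRAY).astype(int)
m=g<80; P=[]
k=blob(m,(262,95,298,222)); print(k.min(0),k.max(0))
for row in range(118,206,4):
    xs=np.where(m[row,255:305])[0]+255; P.append([xs.mean(),row,len(xs)])
P=np.array(P); print(P[::3])
W=ray(c,P[:,:2],.066); a=np.polyfit(W[:,1],W[:,0],1); th=np.degrees(np.arctan(-a[0])); print("angle",th,"res",np.std(W[:,0]-np.polyval(a,W[:,1])))
E1=ray(c,[[279,k.min(0)[1]],[281.5,k.max(0)[1]]],.066); print(E1)
y=E1[:,1].mean(); print("mid",np.polyval(a,y),y, "len",E1[0]-E1[1])
cp=-np.array(c["R"]).T@c["t"]; print(cp)
E
```

```text
[270. 104.] [290. 218.]
[[278.5 118.   18. ]
 [279.5 130.   18. ]
 [279.5 142.   18. ]
 [280.  154.   17. ]
 [280.  166.   17. ]
 [280.  178.   17. ]
 [281.  190.   17. ]
 [281.  202.   17. ]]
angle 7.9290474473916515 res 0.000268525850782159
[[0.49530114 0.46725658 0.066     ]
 [0.51001127 0.35604003 0.066     ]]
mid 0.5023162749313353 0.4116483031493816 len [-0.01471013  0.11121655  0.        ]
[0.4944406  0.44891828 0.40386855]
```

```bash
python3 - <<'E'
from h import *
print(delta([.503,.4105,.037],Ro.from_euler("xyz",[np.pi,0,np.radians(98.)])))
E
```

```text
(array([0.155, 0.029, 0.943]), array([-0.   ,  0.002, -0.065]))
```

```bash
R='python3 -m handwheel'
$R '[[0.155,0.03,0.3,0,0,-0.065],[0.155,0.03,0.5,0,0,-0.065],[0.155,0.03,0.7,0,0,-0.065],[0.155,0.03,0.85,0,0,-0.065],[0.155,0.03,0.94,0,0,-0.065],[0.155,0.03,0.94,0,0,-0.065],[0.155,0.03,0.94,0,0,-0.065]]'
$R '[[0,0,0,0,0,0],[0,0,0,0,0,0],[0,0,0,0,0,0],[0,0,0,0,0,0],[0,0,0,0,0,0],[0,0,0,0,0,0],[0,0,0,0,0,0]]' 1
python3 - <<'E'
from h import *
o=robot.get_obs(); print({k:np.round(o[k],4).tolist() for k in o})
E
```

```text
time: 3.35
tool_pos: [0.5022, 0.4101, 0.0372]
ee_rot: [-3.139, 0.002, 1.71]
wrist_force: [0.1, 0.1, 0.0]
width: 0.0941
finger_force: 0.0
time: 3.93
tool_pos: [0.5025, 0.4129, 0.0377]
ee_rot: [3.141, -0.0, 1.713]
wrist_force: [-0.6, 0.9, 0.5]
width: 0.0508
finger_force: 0.0
{'time': 3.9333, 'joint_positions': [0.6007, 0.3899, 1.342, -0.0001, 1.4094, 0.4588], 'qvel': [0.0015, 0.0073, 0.0031, -0.0015, 0.0, -0.0002], 'joint_torque': [-0.0319, -45.0241, -28.6122, 0.0702, -0.0223, 0.0], 'tool_pos': [0.5025, 0.4129, 0.0377], 'ee_rot': [3.1413, -0.0, 1.7127], 'wrist_force': [-0.6114, 0.8818, 0.5164], 'wrist_torque': [-0.095, -0.0707, 0.0078], 'finger_force': 0.0, 'width': 0.0508}
```

```bash
R='python3 -m handwheel'
$R '[[0,0,0,0,0,0],[0,0,0,0,0,0],[0,0,0,0,0,0],[0,0,0,0,0,0],[0,0,0,0,0,0],[0,0,0,0,0,0],[0,0,0,0,0,0],[0,0,0,0,0,0]]' 1
$R '[[0,0,-0.05,0,0,0],[0,0,-0.15,0,0,0],[0,0,-0.25,0,0,0],[0,0,-0.35,0,0,0],[0,0,-0.4,0,0,0],[0,0,-0.4,0,0,0]]'
python3 - <<'E'
from h import *
c=viewer.calibration("wrist"); im=viewer.snapshot("wrist"); save(im,"w3.png")
o=robot.get_obs(); print({k:np.round(o[k],4).tolist() for k in ["tool_pos","ee_rot","width","wrist_force","wrist_torque","finger_force"]})
E
```

```text
time: 4.6
tool_pos: [0.5024, 0.4128, 0.0373]
ee_rot: [-3.141, 0.0, 1.713]
wrist_force: [0.1, -0.2, -0.7]
width: 0.0174
finger_force: 30.0
time: 5.1
tool_pos: [0.5042, 0.4139, 0.1217]
ee_rot: [3.135, -0.003, 1.713]
wrist_force: [1.4, 0.5, -0.7]
width: 0.0179
finger_force: 30.0
{'tool_pos': [0.5033, 0.4133, 0.1193], 'ee_rot': [3.1383, -0.0015, 1.7125], 'width': 0.0179, 'wrist_force': [1.0304, 0.084, -2.3259], 'wrist_torque': [0.0492, -0.0968, -0.011], 'finger_force': 29.9545}
```

View pics/w3.png

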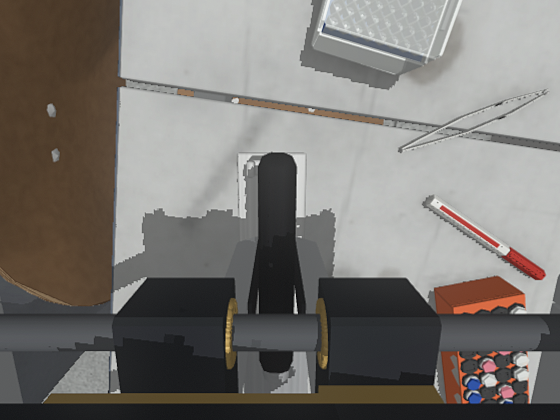

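```bash
R='python3 -m handwheel'
$R '[[-0.2,-0.03,0,0,0,0],[-0.4,-0.06,0,0,0,0.06],[-0.62,-0.088,0,0,0,0.06],[-0.62,-0.088,0.15,0,0,0.06],[-0.62,-0.088,0.27,0,0,0.06],[-0.62,-0.088,0.27,0,0,0.06],[-0.62,-0.088,0.27,0,0,0.06]]'
cat >> h.py <<'E'
def feel(n=6,last=None):
    F=[];T=[];P=[];A=[]
    for i in range(n):
        last=viewer.snapshot("wrist"); o=robot.get_obs(); F.append(o["wrist_force"]);T.append(o["wrist_torque"]);P.append(o["tool_pos"]);A.append(Ro.from_euler("xyz",o["ee_rot"]).as_matrix())
    F,T,P=map(np.array,(F,T,P)); R=Ro.from_matrix(np.mean(A,0))
    print("t",round(o["time"],2),"F",F.mean(0).round(2),"sd",F.std(0).round(2),"T",T.mean(0).round(3),"sd",T.std(0).round(3),"P",P.mean(0).round(4),"sd",P.std(0).round(4),"e",np.degrees(R.as_euler("xyz")).round(2))
    return P.mean(0),R
E
python3 - <<'E'
from h import *
p,r=feel(8)
im=viewer.snapshot("scene");save(im[150:330,200:400].repeat(3,0).repeat(3,1),"s1.png")
c=viewer.calibration("scene")
d=-r.as_matrix()[:,0]; up=-r.as_matrix()[:,2]; g=p+.019*up; tip=g+.15*d-.04*up; print("tip",tip, (proj(c,tip)-[200,150])*3)
E
```

```text
time: 5.73
tool_pos: [0.5004, 0.2864, 0.0604]
ee_rot: [-3.135, 0.002, 1.681]
wrist_force: [0.5, 1.7, -1.0]
width: 0.0177
finger_force: 30.0
t 6.13 F [ 0.05  0.04 -1.08] sd [0.44 0.59 0.35] T [ 0.038 -0.084 -0.   ] sd [0.029 0.02  0.03 ] P [0.5032 0.2882 0.0645] sd [0.0005 0.0004 0.0008] e [ 1.7991e+02 -3.0000e-02  9.6360e+01]
tip [0.5198153  0.13916178 0.04343813] [[276.67456569 237.94792953]]
```

View pics/s1.png

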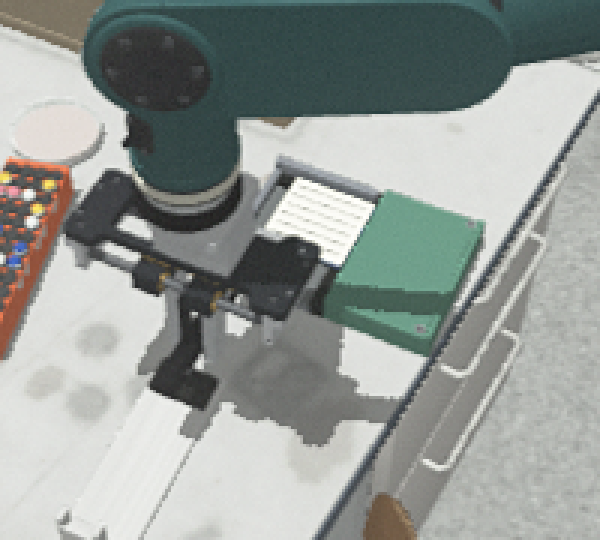

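```bash
R='python3 -m handwheel'
cat > f.py <<'E'
import sys; from h import *
o=[]
for i in range(5):
    viewer.snapshot("wrist"); s=robot.get_obs(); o.append([*s["wrist_force"],*s["wrist_torque"],s["tool_pos"][2]])
o=np.mean(o,0); print("F",o[:3].round(2),"T",o[3:6].round(3),"z",o[6].round(4),"t",s["time"])
sys.exit(int(o[2]>float(sys.argv[1]) or o[3]<float(sys.argv[2])))
E
S() { $R "$@" >/dev/null; }
$R '[[0,0,0.05,0,0,0],[0,0,0.1,0,0,0],[0,0,0.1,0,0,0]]' && python3 f.py -0.4 -0.03 &&
$R '[[0,0,0.015,0,0,0],[0,0,0.02,0,0,0]]' >/dev/null && python3 f.py -0.4 -0.03 &&
$R '[[0,0,0.004,0,0,0],[0,0,0.008,0,0,0]]' >/dev/null && python3 f.py -0.4 -0.03 &&
$R '[[0,0,0.003,0,0,0],[0,0,0.006,0,0,0]]' >/dev/null && python3 f.py -0.4 -0.03 &&
$R '[[0,0,0.003,0,0,0],[0,0,0.006,0,0,0]]' >/dev/null && python3 f.py -0.4 -0.03 &&
$R '[[0,0,0.003,0,0,0],[0,0,0.006,0,0,0]]' >/dev/null && python3 f.py -0.4 -0.03 &&
$R '[[0,0,0.003,0,0,0],[0,0,0.006,0,0,0]]' >/dev/null && python3 f.py -0.4 -0.03
```

```text
time: 6.43
tool_pos: [0.5006, 0.2866, 0.0401]
ee_rot: [-3.136, 0.002, 1.681]
wrist_force: [-0.9, -0.4, -2.0]
width: 0.018
finger_force: 30.0
F [ 0.02 -0.16 -1.19] T [ 0.053 -0.075 -0.004] z 0.0424 t 6.6833
F [-0.2   0.01 -1.45] T [ 0.045 -0.082  0.018] z 0.0393 t 7.1
F [ 0.44 -0.34 -1.49] T [ 0.02  -0.072 -0.003] z 0.0377 t 7.5167
F [ 0.08 -0.03 -1.34] T [ 0.047 -0.109 -0.011] z 0.0365 t 7.9333
F [ 0.17 -0.07 -1.09] T [ 0.039 -0.093  0.005] z 0.0353 t 8.35
F [-0.14  0.1  -1.34] T [ 0.015 -0.087 -0.017] z 0.0341 t 8.7667
F [ 0.23 -0.13 -1.94] T [ 0.028 -0.094 -0.021] z 0.0329 t 9.1833
```

```bash
R='python3 -m handwheel'
$R '[[0,0,0.003,0,0,0],[0,0,0.006,0,0,0]]' >/dev/null && python3 f.py -0.5 -0.03 &&
$R '[[0,0,0.003,0,0,0],[0,0,0.006,0,0,0]]' >/dev/null && python3 f.py -0.5 -0.03 &&
$R '[[0,0,0.003,0,0,0],[0,0,0.006,0,0,0]]' >/dev/null && python3 f.py -0.5 -0.03 &&
$R '[[0,0,0.003,0,0,0],[0,0,0.006,0,0,0]]' >/dev/null && python3 f.py -0.5 -0.03 &&
$R '[[0,0,0.003,0,0,0],[0,0,0.006,0,0,0]]' >/dev/null && python3 f.py -0.5 -0.03 &&
$R '[[0,0,0.003,0,0,0],[0,0,0.006,0,0,0]]' >/dev/null && python3 f.py -0.5 -0.03 &&
$R '[[0,0,0.003,0,0,0],[0,0,0.006,0,0,0]]' >/dev/null && python3 f.py -0.5 -0.03
```

```text
F [-0.09  0.61 -0.58] T [-0.047 -0.055  0.011] z 0.032 t 9.6
```

```bash
R='python3 -m handwheel'
$R '[[-0.03,0,0,0,0,0],[-0.06,0,0,0,0,0],[-0.09,0,0,0,0,0],[-0.12,0,0,0,0,0]]' && python3 f.py 0.8 -0.3 && $R '[[-0.03,0,0,0,0,0],[-0.06,0,0,0,0,0],[-0.09,0,0,0,0,0],[-0.12,0,0,0,0,0],[-0.16,0,0,0,0,0]]' && python3 f.py 1 -0.3
```

```text
time: 9.93
tool_pos: [0.5054, 0.2629, 0.032]
ee_rot: [3.141, 0.0, 1.681]
wrist_force: [0.1, 0.6, -1.0]
width: 0.0176
finger_force: 30.0
F [-0.14 -0.8  -0.63] T [-0.182 -0.08   0.006] z 0.0319 t 10.1833
time: 10.6
tool_pos: [0.5089, 0.2315, 0.032]
ee_rot: [3.141, -0.0, 1.681]
wrist_force: [-0.7, 1.1, 0.7]
width: 0.018
finger_force: 30.0
F [ 0.13 -0.88 -0.03] T [-0.233 -0.098  0.007] z 0.0318 t 10.85
```

```bash
python3 - <<'E'
from h import *
p,r=feel(6)
c=viewer.calibration("top"); im=viewer.snapshot("top").astype(int); R_,g,b=im[...,0],im[...,1],im[...,2]
k=blob((R_>190)&(g>180),(255,212,300,255)); print("tile",rect(c,k,.024))
d=-r.as_matrix()[:,0]; up=-r.as_matrix()[:,2]; tip=p+.019*up+.15*d-.04*up; print("tip",tip)
a=np.radians(6.2); v=tip[:2]-[.5098,.0875]; print("tip in tile",v@[np.cos(a),np.sin(a)],v@[-np.sin(a),np.cos(a)])
print(robot.get_obs()["joint_positions"])
E
```

```text
t 11.15 F [ 0.32 -0.79  0.43] sd [0.22 0.29 0.15] T [-0.289 -0.093 -0.017] sd [0.031 0.03  0.045] P [0.5087 0.2318 0.0318] sd [0.     0.0002 0.    ] e [-1.800e+02  3.000e-02  9.633e+01]
tile [508.3  86.2  78.9  78.7   5.6]
tip [0.52528075 0.08270053 0.01088509]
tip in tile 0.014871866943380831 -0.0064433080506566915
[ 3.26517997e-01  2.05356716e-01  1.59050831e+00 -1.81715805e-04
  1.34577243e+00  2.15960800e-01]
```

```bash
cat > rows.py <<'E'
import numpy as np,sys
a,b,ph,n=map(float,sys.argv[1:5])
for p in np.linspace(0,ph,int(n)+1)[1:]:
    f=np.radians(p); print([0,round((a*(np.cos(f)-1)-b*np.sin(f))/200,4),round(-(a*np.sin(f)+b*(np.cos(f)-1))/200,4),round(-p/30,4),0,0],end=",")
E
python3 rows.py 55 18 30 10
python3 - <<'E'
import numpy as np
q=np.array([[-.1055,1.4854],[.3899,1.342],[.0879,1.372],[.2054,1.5905]]);r=[.465,.6503,.549,.559];z=[.2445,.0377,.2044,.0318]
A=[];B=[]
for (a,b),R,Z in zip(q,r,z):
    s=a+b
    A+= [[np.sin(a),np.cos(a)*0,np.sin(s),np.cos(s),1,0],[np.cos(a),0,np.cos(s),-np.sin(s),0,1]];B+=[R,Z]
x,res,rk,_=np.linalg.lstsq(np.array(A),np.array(B),rcond=None);print("\n",x.round(3),rk,(np.array(A)@x-B).round(4))
E
```

```text
[0, np.float64(-0.0051), np.float64(-0.0143), np.float64(-0.1), 0, 0],[0, np.float64(-0.0109), np.float64(-0.0283), np.float64(-0.2), 0, 0],[0, np.float64(-0.0175), np.float64(-0.0419), np.float64(-0.3), 0, 0],[0, np.float64(-0.0247), np.float64(-0.0552), np.float64(-0.4), 0, 0],[0, np.float64(-0.0327), np.float64(-0.0681), np.float64(-0.5), 0, 0],[0, np.float64(-0.0413), np.float64(-0.0806), np.float64(-0.6), 0, 0],[0, np.float64(-0.0505), np.float64(-0.0926), np.float64(-0.7), 0, 0],[0, np.float64(-0.0604), np.float64(-0.1041), np.float64(-0.8), 0, 0],[0, np.float64(-0.0708), np.float64(-0.115), np.float64(-0.9), 0, 0],[0, np.float64(-0.0818), np.float64(-0.1254), np.float64(-1.0), 0, 0],
 [ 0.447 -0.     0.5    0.098  0.002 -0.199] 5 [-0.0003 -0.0001 -0.0002  0.0001  0.0004  0.0001  0.0001 -0.0001]
```

```bash
R='python3 -m handwheel'
$R '[[0,0,-0.01,0,0,0],[0,0,-0.02,0,0,0]]' && python3 f.py 9 -9
$R '[[0,-0.0051,-0.0143,-0.1,0,0],[0,-0.0109,-0.0283,-0.2,0,0],[0,-0.0175,-0.0419,-0.3,0,0],[0,-0.0247,-0.0552,-0.4,0,0],[0,-0.0327,-0.0681,-0.5,0,0],[0,-0.0413,-0.0806,-0.6,0,0]]'
python3 - <<'E'
from h import *
p,r=feel(4); print(robot.get_obs()["joint_positions"].tolist())
E
```

```text
time: 11.37
tool_pos: [0.5083, 0.2322, 0.0354]
ee_rot: [-3.14, -0.001, 1.681]
wrist_force: [0.1, -0.2, -1.2]
width: 0.0178
finger_force: 30.0
F [ 0.11  0.03 -1.21] T [ 0.05  -0.086 -0.   ] z 0.0359 t 11.6167
time: 12.12
tool_pos: [0.5003, 0.2309, 0.052]
ee_rot: [2.825, -0.0, 1.681]
wrist_force: [-0.4, -0.6, -2.5]
width: 0.0177
finger_force: 30.0
t 12.32 F [-0.75 -0.08 -2.53] sd [1.29 0.68 0.53] T [ 0.077  0.229 -0.007] sd [0.008 0.03  0.044] P [0.4987 0.2308 0.0513] sd [0.0009 0.0001 0.0003] e [1.6208e+02 1.0000e-02 9.6350e+01]
[0.3825139370297816, -0.03481045603701731, 1.8441645981106594, -0.09630874012205629, 1.0326042288325687, 0.309013640558495]
```

```bash
cat > ik.py <<'E'
import numpy as np
from scipy.optimize import least_squares
Q=np.array([[.2574,-.1055,1.4854],[.6007,.3899,1.342],[-1.2871,.0879,1.372],[.3265,.2054,1.5905],[.3825,-.0348,1.8442]])
P=np.array([[.4321,.1718,.2445],[.5025,.4129,.0377],[.2073,-.5089,.2044],[.5087,.2318,.0318],[.4987,.2308,.0513]])
Z=np.array([[0,0,-1.]]*4+[[.307,.034,-.951]])
def W(x,q):
    L1,A,B,z0,d=x[:5]; s=q[1]+q[2]
    r=L1*np.sin(q[1])+A*np.sin(s)+B*np.cos(s); z=z0+L1*np.cos(q[1])+A*np.cos(s)-B*np.sin(s)
    c,S=np.cos(q[0]),np.sin(q[0]); return np.array([r*c-d*S,r*S+d*c,z])
f=least_squares(lambda x:np.concatenate([W(x,q)+x[5]*z-p for q,p,z in zip(Q,P,Z)]),[.45,.5,.1,.17,.056,.33])
X=f.x
def ik(p,zt):
    w=p-X[5]*zt; s=least_squares(lambda q:W(X,q)-w,[.4,-.3,2.2]); q=s.x
    fa=np.array([np.sin(q[1]+q[2])*np.cos(q[0]),np.sin(q[1]+q[2])*np.sin(q[0]),np.cos(q[1]+q[2])])
    return q.round(3),round(float(np.arccos(fa@zt)),3),w.round(3),(np.abs(s.fun).max()*1000).round(1)
if __name__=="__main__":
    print(X.round(4),np.abs(f.fun).max())
    a=np.radians(6.2);bx=np.array([np.cos(a),np.sin(a),0]);by=np.array([-np.sin(a),np.cos(a),0]);up=np.array([0,0,1.])
    g0=np.array([.5087,.2318,.0318+.004])
    for al in (0,30):
      for th in (18,30,45,60,70,80,90,100):
        t=np.radians(th); A=np.radians(al)
        piv=g0-.055*bx-.018*up; n=np.cos(t)*bx+np.sin(t)*up; k=-np.sin(t)*bx+np.cos(t)*up
        zt=-k*np.cos(A)-by*np.sin(A)
        p=piv+.055*n+.037*k+.019*zt
        print(al,th,p.round(3),*ik(p,zt))
E
python3 ik.py
```

```text
[0.449  0.4994 0.0983 0.1436 0.0565 0.344 ] 0.00031684804772602604
0 18 [0.5   0.231 0.052] [ 0.382 -0.031  1.84 ] 1.032 [0.395 0.219 0.379] 0.0
0 30 [0.492 0.23  0.061] [ 0.435 -0.167  2.007] 0.814 [0.321 0.211 0.359] 0.0
0 45 [0.48  0.229 0.069] [ 0.523 -0.293  2.207] 0.559 [0.238 0.202 0.313] 0.0
0 60 [0.466 0.227 0.074] [ 0.634 -0.319  2.384] 0.459 [0.17  0.195 0.246] 0.0
0 70 [0.456 0.226 0.076] [ 0.714 -0.233  2.474] 0.613 [0.135 0.191 0.193] 0.0
0 80 [0.446 0.225 0.075] [ 0.784 -0.028  2.522] 0.924 [0.109 0.188 0.135] 0.0
0 90 [0.436 0.224 0.073] [0.831 0.276 2.515] 1.31 [0.094 0.187 0.073] 0.0
0 100 [0.427 0.223 0.069] [0.844 0.595 2.456] 1.678 [0.09  0.186 0.009] 0.0
30 18 [0.501 0.221 0.054] [0.671 0.218 1.659] 1.36 [0.391 0.382 0.338] 0.0
30 30 [0.492 0.22  0.063] [0.743 0.135 1.794] 1.253 [0.326 0.375 0.321] 0.0
30 45 [0.479 0.219 0.071] [0.844 0.083 1.947] 1.184 [0.251 0.367 0.282] 0.0
30 60 [0.465 0.217 0.076] [0.948 0.109 2.067] 1.211 [0.19  0.361 0.225] 0.0
30 70 [0.455 0.216 0.077] [1.01  0.18  2.123] 1.285 [0.158 0.357 0.178] 0.0
30 80 [0.444 0.215 0.076] [1.06  0.293 2.152] 1.398 [0.134 0.355 0.127] 0.0
30 90 [0.435 0.214 0.073] [1.092 0.44  2.152] 1.537 [0.12  0.353 0.073] 0.0
30 100 [0.425 0.213 0.068] [1.102 0.604 2.122] 1.69 [0.115 0.353 0.017] 0.0
```

```bash
cat > ik2.py <<'E'
from ik import *
def q4(q,zt):
    s=q[1]+q[2];c,S=np.cos(q[0]),np.sin(q[0])
    lat=zt@[-S,c,0]; inp=zt@np.array([np.cos(s)*c,np.cos(s)*S,-np.sin(s)]) # towards 'below forearm'
    return np.arctan2(lat,inp)
a=np.radians(6.2)
def pose(th,ex=0,ez=0,yaw=0,al=0,b0=0,rad=0):
    """spatula rolled th about pivot, extra shifts ex (board x), ez, extra slide rad along blade plane; yaw about vertical through the blade middle"""
    bx=np.array([np.cos(a),np.sin(a),0]);by=np.array([-np.sin(a),np.cos(a),0]);up=np.array([0,0,1.])
    piv=np.array([.5087,.2318,.0358])-.055*bx-.018*up
    t=np.radians(th);n=np.cos(t)*bx+np.sin(t)*up; k=-np.sin(t)*bx+np.cos(t)*up
    zt=-k*np.cos(al)-by*np.sin(al)
    p=piv+(.055+rad)*n+.018*k+ex*bx+ez*up+b0*by
    if yaw:
        c=p-.12*by; A=np.array([[np.cos(yaw),-np.sin(yaw),0],[np.sin(yaw),np.cos(yaw),0],[0,0,1]]); p=c+A@(p-c); zt=A@zt
    return p,zt
if __name__=="__main__":
    p,zt=pose(18);q,q5,w,e=ik(p,zt);print("check q4",q4(q,zt),"meas -.096")
    for th,ex,ez,yw in [(30,0,0,0),(45,0,0,0),(50,0,0,0),(55,0,0,0),(60,0,0,0),(50,-.02,.02,0),(50,-.03,.03,0),(50,-.04,.03,0),(55,-.03,.03,0),(60,-.03,.03,0),(50,-.03,.03,10),(55,-.03,.03,10),(60,-.03,.03,10),(60,-.03,.03,20)]:
        p,zt=pose(th,ex,ez,np.radians(yw));q,q5,w,e=ik(p,zt);print(th,ex,ez,yw,p.round(3),q,q4(q,zt).round(2),q5,e)
E
python3 ik2.py
```

```text
check q4 -0.09752602141850575 meas -.096
30 0 0 0 [0.492 0.23  0.061] [ 0.435 -0.167  2.007] -0.22 0.814 0.0
45 0 0 0 [0.48  0.229 0.069] [ 0.523 -0.293  2.207] -0.57 0.559 0.0
50 0 0 0 [0.475 0.228 0.072] [ 0.558 -0.317  2.27 ] -0.78 0.495 0.0
55 0 0 0 [0.471 0.228 0.073] [ 0.595 -0.326  2.329] -1.05 0.457 0.0
60 0 0 0 [0.466 0.227 0.074] [ 0.634 -0.319  2.384] -1.38 0.459 0.0
50 -0.02 0.02 0 [0.456 0.226 0.092] [ 0.59  -0.403  2.279] -0.71 0.572 0.0
50 -0.03 0.03 0 [0.446 0.225 0.102] [ 0.608 -0.444  2.281] -0.69 0.613 0.0
50 -0.04 0.03 0 [0.436 0.224 0.102] [ 0.627 -0.469  2.296] -0.7 0.633 0.0
55 -0.03 0.03 0 [0.441 0.224 0.103] [ 0.653 -0.464  2.342] -0.9 0.571 0.0
60 -0.03 0.03 0 [0.436 0.224 0.104] [ 0.7   -0.467  2.398] -1.15 0.557 0.0
50 -0.03 0.03 10 [0.425 0.221 0.102] [ 0.456 -0.595  2.36 ] -0.27 0.527 0.0
55 -0.03 0.03 10 [0.42  0.22  0.103] [ 0.481 -0.641  2.427] -0.39 0.434 0.0
60 -0.03 0.03 10 [0.416 0.22  0.104] [ 0.508 -0.675  2.493] -0.61 0.345 0.0
60 -0.03 0.03 20 [0.396 0.212 0.104] [ 0.18  -0.87   2.559] 0.54 0.482 0.0
```

```bash
R='python3 -m handwheel'
$R '[[0,-0.0051,-0.0143,-0.1,0,0],[0,-0.0109,-0.0283,-0.2,0,0],[0,-0.0175,-0.0419,-0.3,0,0],[0,-0.0247,-0.0552,-0.4,0,0],[0,-0.0327,-0.0681,-0.5,0,0],[0,-0.0413,-0.0806,-0.6,0,0],[0,-0.0505,-0.0926,-0.7,0,0],[0,-0.0604,-0.1041,-0.8,0,0],[0,-0.0708,-0.115,-0.9,0,0],[0,-0.0818,-0.1254,-1,0,0]]'
python3 - <<'E'
from h import *
p,r=feel(4); print(robot.get_obs()["joint_positions"].round(3).tolist())
save(viewer.snapshot("wrist"),"w4.png")
E
```

```text
time: 13.15
tool_pos: [0.4783, 0.2286, 0.0717]
ee_rot: [2.301, -0.001, 1.68]
wrist_force: [0.8, -0.4, -1.8]
width: 0.0177
finger_force: 30.0
t 13.35 F [ 0.46 -0.35 -2.15] sd [0.83 0.51 0.87] T [0.004 0.533 0.014] sd [0.042 0.019 0.005] P [0.4766 0.2279 0.0694] sd [0.0008 0.0004 0.001 ] e [1.3213e+02 8.0000e-02 9.6310e+01]
[0.548, -0.314, 2.253, -0.687, 0.519, 0.923]
```

View pics/w4.png

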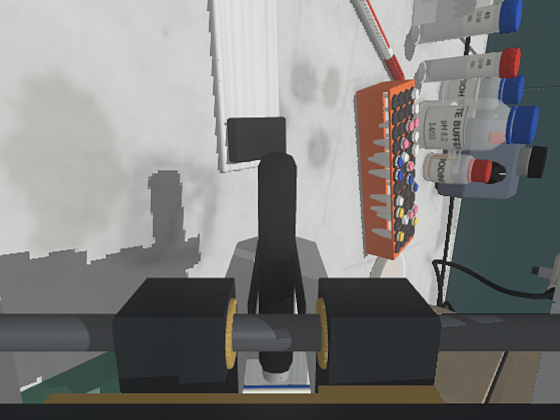

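The tile's blue edge shows at (277,388), lying on the blade and tipped with it. Next I push along the blade normal, up and towards the robot, until the tile goes over.

```bash
R='python3 -m handwheel'
$R '[[0,0,-0.015,0,0,0],[0,0,-0.03,0,0,0],[0,0,-0.045,0,0,0],[0,0,-0.06,0,0,0],[0,0,-0.075,0,0,0],[0,0,-0.09,0,0,0],[0,0,-0.105,0,0,0],[0,0,-0.12,0,0,0],[0,0,-0.135,0,0,0],[0,0,-0.15,0,0,0]]'
$R '[[0,0,-0.015,0,0,0],[0,0,-0.03,0,0,0],[0,0,-0.045,0,0,0],[0,0,-0.06,0,0,0],[0,0,-0.075,0,0,0],[0,0,-0.09,0,0,0],[0,0,-0.105,0,0,0],[0,0,-0.105,0,0,0],[0,0,-0.105,0,0,0]]'
python3 - <<'E'
from h import *
print(robot.get_obs()["joint_positions"].round(3).tolist(),robot.get_obs()["tool_pos"])
im=viewer.snapshot("scene");save(im[150:330,200:400].repeat(3,0).repeat(3,1),"s2.png")
E
```

```text
time: 14.23
tool_pos: [0.455, 0.2259, 0.0911]
ee_rot: [2.304, 0.0, 1.681]
wrist_force: [0.2, -0.6, -1.0]
width: 0.0179
finger_force: 30.0
time: 14.98
tool_pos: [0.4397, 0.2243, 0.1052]
ee_rot: [2.303, -0.0, 1.681]
wrist_force: [0.3, 0.5, -2.2]
width: 0.0173
finger_force: 30.0
[0.611, -0.469, 2.273, -0.619, 0.661, 0.863] [0.43968143 0.22432398 0.10516086]
```

View pics/s2.png

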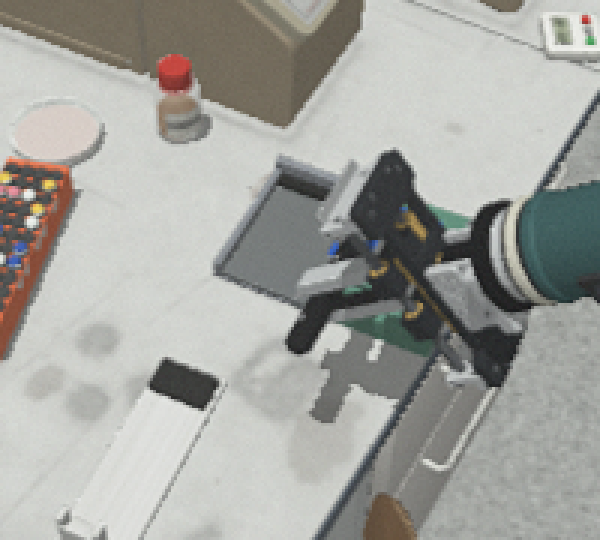

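```bash
R='python3 -m handwheel'
$R '[[0,0.07,0,0,0,0],[0,0.14,0,0,0,0],[0,0.21,0,0,0,0],[0,0.28,0,0,0,0],[0,0.28,0,0.2,0,0],[0,0.28,0,0.4,0,0],[0,0.28,0,0.6,0,0],[0,0.28,0,0.8,0,0],[0,0.28,0,1,0,0],[0,0.28,0,1,0,0]]'
$R '[[0,0,0,0.2,0,0],[0,0,0,0.4,0,0],[0,0,0,0.6,0,0],[0,0,0,0.6,0,0],[0,0,0,0.6,0,0]]'
python3 - <<'E'
from h import *
p,r=feel(4)
print(delta([.5025,.4129,.12],Ro.from_euler("xyz",[np.pi,0,1.713])))
c=viewer.calibration("top"); im=viewer.snapshot("top").astype(int); R_,g,b=im[...,0],im[...,1],im[...,2]
try:
    k=blob((b>R_+30)&(b>g+15),(235,205,325,300)); print("blue",rect(c,k,.033))
except Exception as e: print(e)
E
```

```text
time: 15.87
tool_pos: [0.4813, 0.2285, 0.1482]
ee_rot: [2.826, -0.0, 1.679]
wrist_force: [-0.3, 0.1, -1.6]
width: 0.0179
finger_force: 30.0
time: 16.28
tool_pos: [0.4773, 0.228, 0.1447]
ee_rot: [-3.141, 0.001, 1.68]
wrist_force: [0.0, -0.0, -1.8]
width: 0.0178
finger_force: 30.0
t 16.48 F [-0.2   0.36 -1.16] sd [0.35 0.1  0.37] T [ 0.026 -0.072 -0.009] sd [0.037 0.008 0.033] P [0.476  0.2282 0.1462] sd [0.0003 0.0001 0.0006] e [1.7992e+02 3.0000e-02 9.6340e+01]
(array([0.902, 0.235, 0.135]), array([ 0.004,  0.   , -0.059]))
blue [443.5  77.8  83.5  82.4   6. ]
```

```bash
R='python3 -m handwheel'
$R '[[0.2,0.05,0,0,0,0],[0.4,0.1,0,0,0,0],[0.6,0.15,0,0,0,-0.06],[0.75,0.2,0.05,0,0,-0.06],[0.85,0.23,0.1,0,0,-0.06],[0.9,0.235,0.135,0,0,-0.06],[0.9,0.235,0.135,0,0,-0.06],[0.9,0.235,0.135,0,0,-0.06],[0.9,0.235,0.135,0,0,-0.06]]'
python3 - <<'E'
from h import *
p,r=feel(4); im=viewer.snapshot("wrist"); save(im,"w5.png")
q=[.5025,.4129,.0400]; R=r.inv()
print(R.apply(np.array(q)-p)/.2, ((R*Ro.from_euler("xyz",[np.pi,0,1.713])).as_rotvec(degrees=True)/30).round(3))
i0=cv2.imread("pics/w3.png",0).astype(int); i1=cv2.cvtColor(im,cv2.COLOR_RGB2GRAY).astype(int)
for g in (i0,i1):
    k=blob(g<60,(250,140,305,277)); print(k.min(0),k.max(0),[round(float((np.where(g[y,250:305]<60)[0]+250).mean()),1) for y in (180,220,260)])
E
```

```text
time: 17.28
tool_pos: [0.5038, 0.4112, 0.1204]
ee_rot: [3.141, 0.001, 1.712]
wrist_force: [0.2, 0.2, -1.4]
width: 0.0178
finger_force: 30.0
t 17.48 F [-0.4  -0.08 -1.24] sd [0.55 0.21 0.47] T [ 0.025 -0.079 -0.01 ] sd [0.044 0.014 0.027] P [0.5043 0.4113 0.1208] sd [0.0001 0.0001 0.0001] e [ 1.799e+02 -2.000e-02  9.804e+01]
[ 0.00908768 -0.0086413   0.40420087] [ 0.003 -0.001 -0.004]
[252. 153.] [301. 276.] [276.5, 277.0, 276.5]
[252. 153.] [301. 276.] [276.5, 276.5, 276.5]
```

View pics/w5.png

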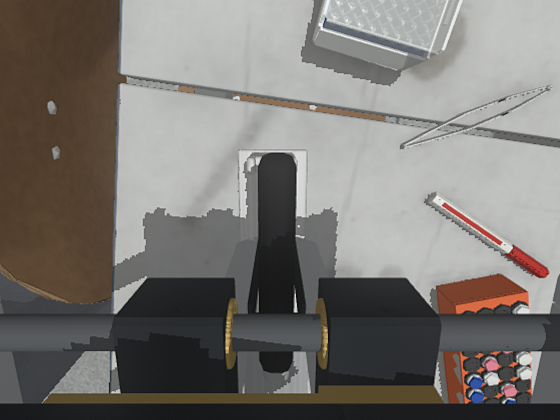

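The handle sits in the hand exactly as after the pick-up, with its rear end at row 153 in both pictures. I'll set it down.

```bash
R='python3 -m handwheel'
$R '[[0.009,-0.009,0.1,0,0,0],[0.009,-0.009,0.2,0,0,0],[0.009,-0.009,0.3,0,0,0],[0.009,-0.009,0.36,0,0,0],[0.009,-0.009,0.4,0,0,0],[0.009,-0.009,0.4,0,0,0]]' && python3 f.py 1 -0.3 && $R '[[0,0,0.006,0,0,0],[0,0,0.012,0,0,0],[0,0,0.012,0,0,0]]' && python3 f.py 4 -9
```

```text
time: 18.03
tool_pos: [0.5015, 0.4134, 0.0385]
ee_rot: [-3.14, 0.001, 1.712]
wrist_force: [0.4, 0.7, -1.6]
width: 0.0176
finger_force: 30.0
F [ 0.14 -0.09 -1.54] T [ 0.019 -0.082 -0.008] z 0.0405 t 18.2833
time: 18.53
tool_pos: [0.5019, 0.414, 0.0371]
ee_rot: [3.141, 0.0, 1.713]
wrist_force: [0.1, -0.1, 0.1]
width: 0.0178
finger_force: 30.0
F [ 0.09 -0.15 -0.74] T [-0.016 -0.105  0.01 ] z 0.0372 t 18.7833
```

Contact is starting at z ≈ 0.037, the same height as at the pick-up. I'll release and rise.

```bash
R='python3 -m handwheel'
$R '[[0,0,0.003,0,0,0],[0,0,0.003,0,0,0],[0,0,0.003,0,0,0],[0,0,0.003,0,0,0],[0,0,0.003,0,0,0],[0,0,0.003,0,0,0],[0,0,0.003,0,0,0],[0,0,0.003,0,0,0]]' -1
$R '[[0,0,0,0,0,0],[0,0,0,0,0,0],[0,0,0,0,0,0],[0,0,0,0,0,0],[0,0,-0.1,0,0,0],[0,0,-0.3,0,0,0],[0,0,-0.5,0,0,0],[0,0,-0.7,0,0,0],[0,0,-0.9,0,0,0],[0,0,-0.9,0,0,0]]'
$R '[[-0.2,0,0,0,0,0],[-0.4,0,0,0,0,0],[-0.6,0,-0.1,0,0,0],[-0.8,0,-0.2,0,0,0],[-0.9,0,-0.2,0,0,0],[-0.9,0,-0.2,0,0,0],[-0.9,0,-0.2,0,0,0]]'
python3 - <<'E'
from h import *
for i in range(4): viewer.snapshot("top")
c=viewer.calibration("wrist"); im=viewer.snapshot("wrist"); save(im,"w6.png"); p,r,o=tcp(); print(p,o["time"],o["width"])
m=im.astype(int);R_,g,b=m[...,0],m[...,1],m[...,2]
k=blob((b>R_+30)&(b>g+15),(150,120,450,330)); print("blue",rect(c,k,.033))
E
```

```text
time: 19.45
tool_pos: [0.5018, 0.4139, 0.0365]
ee_rot: [3.142, 0.0, 1.712]
wrist_force: [0.4, -0.8, 0.3]
width: 0.0675
finger_force: 0.0
time: 20.28
tool_pos: [0.5049, 0.4162, 0.2284]
ee_rot: [3.125, -0.008, 1.713]
wrist_force: [0.3, 0.4, 2.6]
width: 0.0939
finger_force: 0.0
time: 20.87
tool_pos: [0.5276, 0.2348, 0.257]
ee_rot: [3.14, -0.001, 1.71]
wrist_force: [-0.4, 0.5, -0.6]
width: 0.094
finger_force: 0.0
[0.52669365 0.23699996 0.25548057] 21.1167 0.09402855320846144
blue [444.6  86.1  81.1  67.7   8.2]
```

View pics/w6.png

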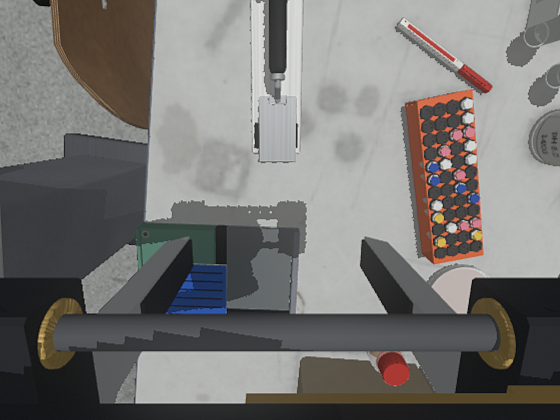

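```bash
python3 - <<'E'
from h import *
c=viewer.calibration("wrist"); im=cv2.cvtColor(viewer.snapshot("wrist"),cv2.COLOR_RGB2GRAY).astype(int)
print(im[150:170,278].tolist()); print(im[110,250:305].tolist())
print(ray(c,[[278,160]],.018),ray(c,[[278,110]],.018))
ct=viewer.calibration("top"); m=viewer.snapshot("top").astype(int);R_,g,b=m[...,0],m[...,1],m[...,2]
k=blob((b>R_+30)&(b>g+15),(235,205,325,300)); print("blue",rect(ct,k,.033)); print("handle",rect(ct,blob((R_<70)&(g<70)&(b<70),(140,215,195,255)),.066))
E
```

```text
[176, 175, 175, 175, 175, 174, 174, 173, 174, 174, 184, 120, 163, 187, 184, 183, 182, 182, 182, 182]
[177, 149, 194, 222, 205, 201, 209, 190, 112, 161, 186, 179, 181, 180, 184, 186, 183, 182, 183, 186, 186, 181, 183, 182, 181, 184, 187, 185, 182, 183, 182, 179, 184, 186, 187, 182, 177, 181, 187, 185, 182, 187, 190, 187, 189, 182, 182, 220, 214, 209, 179, 146, 167, 166, 166]
[[0.52630419 0.26403761 0.018     ]] [[0.51786088 0.32182987 0.018     ]]
blue [443.5  78.   83.4  82.8   6. ]
handle [508.1 370.8  94.1 109.5  88.6]
```

```bash
python3 -c "
from bench import robot; print(robot.close_job())"
```

```text
the job is handed in; nothing more can be done
None
```

I handed the job in at about 21 s of the 53 s: the tile lies blue face up in the green bay, its centre about 24 mm in front of the step, and the spatula is back on its rest within about 3 mm of where it started; no verdict was shown.

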